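# Prop the cold frame's lid ajar on its stay

### The job

Air the washed pots in the little cold frame: throw its hinged lid right back, flip the stay at its side fully up to its stop while the lid is back, then lower the lid gently (never letting it drop) until it rests ajar on the stay, and let go. Do not shift the other things on the table.

Things in the scene. Friction and masses are not known exactly. Their poses are not given: they have to be found in the camera images.
- frame: Grey plastic cold frame fixed to the table: open box 160 mm deep (its x), 250 wide (its y), 92 high, three small terracotta pots inside (tops at 64 mm). Origin at the centre of its underside, z up; its -x side is the front, facing roughly the robot. The lid is hinged along the far (+x) rim; the stay lies outside the right-hand (-y) wall.
- lid_hinge (a point): Middle of the lid's hinge axis, which runs along the frame's y: at frame x +80, y 0, z 92 mm.
- lid (a joint): Lid angle, rad: 0 shut, grows as the front edge rises; stop at 1.75, leaning back past upright, where it stays by its weight; falls shut if let go short of upright (0.36 kg, free hinge). Clear panel, aluminium rim, 8 mm thick, 148 mm long, 256 wide. With the stay up, the ear comes down on its tip at about 0.75 and goes no further: feel for the contact.
- lid_ear (a point): Middle of the underside of the ear: a 32 x 17 mm tab, 8 mm thick, sticking out of the lid's right-hand rim, 132 mm from the hinge axis, in the hinge plane. It rests on the tip of the raised stay.
- lid_bar (a point): Centre of the round steel bar that lifts the lid: 12 mm thick, 110 mm long, parallel to the hinge, 188 mm from the hinge axis and 4 mm above its plane with the lid shut (z = 96 mm). Two thin rods at its ends hold it 34 mm clear of the lid's front edge, so a finger fits behind it. It can turn between the fingers as the lid swings.
- stay_pivot (a point): The stay's pivot, at its middle plane; its axis runs along the frame's y, at frame x -10, y -136, z 84 mm.
- shelf_edge (a point): Middle of the front edge of a small fixed wire shelf (steel rods 8 mm thick) that stands over the stay: at frame x 80, y -201, z 209 mm. The shelf reaches from there 84 mm back (+x, to its post), over frame y -148 to -254 mm, underside at z 205 mm; a small pot on it reaches z 273 mm. It stands outside the lid's swing.
- stay (a joint): Stay angle, rad: 0 level, pointing to the frame's back (+x); grows as its tip rises and swings to the front; stop at 1.66 (5 degrees past upright). Steel bar 98 mm from pivot to tip, 10 mm high, 7 thick. Its stiff pivot stays where left (about 1 N at the peg turns it). It starts at 0 to 0.3.
- stay_peg (a point): Gripping point of a round peg, 10 mm thick, that sticks out 42 mm sideways (-y) from the stay, 75 mm from its pivot; the point is 26 mm out from the stay's middle plane. Pinch it front and back; it can turn in the fingers. The wire shelf above leaves no room for an upright hand: come in with the tool leaning 30 to 40 degrees, pointing down and to the frame's back, until the peg has come forward.
- flowerpot: White ceramic flowerpot, 110 mm across, 100 mm high, standing left of the frame. Origin at the centre of its underside. Not to be shifted.
- bit_tray: Dark steel bit tray 100 x 70 x 22 mm, left of the frame. Origin under its centre. Not to be shifted.
- screwdriver: Yellow screwdriver 190 mm long, lying in front of the frame below the bar. Not to be shifted.
- square: Steel square, 120 mm blade, 12 mm high, lying to the right of the frame. Not to be shifted.
- hinge: Stainless hinge, 76 x 70 mm, 9 mm high, lying flat to the left. Not to be shifted.
- brush: Hand brush 180 mm long, lying right of the frame. Not to be shifted.

How it is judged (in metres and radians):
On the way, in this order (a step that is already met when the one before it is completed fails the run):
1. the lid has been thrown right back (value of joint lid above 1.6 rad), for 0.2 s.
2. the stay is flipped up to its stop while the lid is back (value of joint stay above 1.55 rad and value of joint lid above 1.3 rad), for 0.2 s.
At the end, for the whole second after the job is handed in: The lid rests still on the raised stay, at 0.69 to 0.81 rad, its weight on the stay's tip (contact over 0.3 N); the stay is up (over 1.5 rad) (value of joint lid between 0.69 and 0.81 rad and value of joint stay above 1.5 rad and contact force between lid and stay above 0.3 N and velocity of joint lid between -0.05 and 0.05 rad/s); the robot touches nothing.
It fails at once if the lid is dropped or slammed (falls faster than 3 rad/s) (velocity of joint lid below -3 rad/s).
It fails at once if the lid is pressed hard on the stay (over 40 N) (contact force between lid and stay above 40 N).
It fails at once if another thing on the table is shifted by more than 20 mm (distance of any of flowerpot, bit_tray, screwdriver, square, hinge, brush from where it was at the start of the episode above 0.02 m).
It also fails if it takes over 72 s, if anything falls off the work surface, if the arm or the gripper's body presses on something with over 40 N, if the wrist force passes 120 N, or if a joint passes its speed limit or range.

### The arm

A 6-joint arm with a two-finger parallel gripper is mounted at the origin on the work surface. World frame = base frame: x ahead of the robot, y to its left, z up, the work surface at z = 0. Lengths are in mm, angles in rad, forces in N, time in s.
With the tool pointing down it reaches from about 350 to 975 mm from the base axis. Payload 7.1 kg.
Tool frame: the origin (TCP) lies on the front face of the gripper's body, between the roots of the fingers; the fingertips stand 80 mm ahead of it and the grasp point (between the pads) lies 61 mm ahead of it (env.tips_ahead is the distance from the TCP to the fingertips, in mm); z points along the fingers, y is the line along which they close (so a half turn about z gives the same grasp; the last joint's range is limited). The gripper opens to 88 mm and grips with 3 to 60 N. Pads are 20 mm wide; open, the fingers measure 115 mm over their backs; the gripper's body (75 mm by 178 mm) begins 61 mm behind the grasp point.
Start: joints at [-1.27, 0.423, 1.63, -0, 1.089, -0.019], TCP at [196.503, -593.289, 302.675] pointing down, gripper open.
Joint ranges: [-3, 3], [-0.9, 2.11], [0.09, 2.58], [-1.31, 4.45], [0.11, 2.69], [-2.54, 2.54]. Speed limits (rad/s): [2.39, 2.39, 3.01, 3.14, 3.14, 3.14].

### API

Orientations are given as a unit quaternion [x, y, z, w].
In Python, from station import env, set_gripper, viewer, workorder gives the robot as it stands. Calls block until the motion is done:
- env.reach(position, orientation): joint-space move of the TCP to a pose.
- env.move_l(position, rot=None, rate=150, f_stop=None): straight line of the TCP; rot=None keeps the orientation; rate is the mean speed in mm/s. With f_stop (N) it stops when the force on the tool has changed by that much, and returns True; else False.
- env.move_joints(angles): joint-space move.
- set_gripper(opening): finger opening in mm; the grip force is fixed at half the most; returns when the fingers have stopped.
- env.hold(seconds).
- env.ik(position, orientation): joint angles nearest the present ones, or None.
- env.read_state(): the state.
- viewer.camera(name): name is "side" or "top" or "wrist"; returns the picture (400x640x3 uint8, blue, green, red); there is no depth.
- viewer.camera_params(name): a dict with "fx", "fy", "cx", "cy" (pixels), "dist" ([k1, k2, p1, p2, k3] as OpenCV has them; the pictures are not rectified), "pose" (4x4, takes a point from camera to world coordinates); the wrist camera has in their place "tool_from_camera" (4x4, takes a point from camera to tool coordinates, whose origin is the TCP and whose axes are the flange's). Camera axes: x right, y up, looking along -z (the intrinsics and any distortion apply to the point x, -y, -z); pixel columns grow to the right and rows downward; lengths in mm; the calibration is good to about 2 mm. A picture is of the moment at which its call begins: read the wrist's pose just before it. camera_params takes no time and is no camera call.
A pose or a line that the arm cannot do raises env.IKError and nothing moves.
- workorder.sign_off(): hands the job in; it is judged then, once.
The state is a dict: "time_s": time; "qpos": joint angles; "dq": joint speeds; "tau": joint torques, N m; "tool_pos": TCP position; "orientation": TCP orientation; "force": force on the tool from outside, world axes, zero at the start; "wrist_torque": the same for the moment, N m; "width": finger opening in mm; "grip_force": force on a finger pad.
Only numpy, scipy, OpenCV 4.12 (cv2) and the standard library are available. Lean on these libraries where they do the work, as an engineer would, in place of code of your own. Each camera call takes 0.05 s, during which the arm holds its last target. There are 200 camera calls.

## Working session

There is one attempt and no reset: what is moved stays moved. The work goes in short steps, each a Python script; the robot and the scene stay as the last script left them, time stands still between calls to the robot, and variables do not carry over. Pictures are saved under pics/ and viewed, at most 10 in all, crops included, and the job is handed in when it is done.

```bash
ls; mkdir -p pics
python3 - <<'E'
from station import env, viewer
import cv2, numpy as np
np.set_printoptions(precision=4,suppress=True)
for n in ("top","side"):
    cv2.imwrite(f"pics/{n}0.png",viewer.camera(n)); print(n,viewer.camera_params(n))
print(viewer.camera_params("wrist")); print(env.read_state())
E
```

```text
pics
top {'fx': 400.3451112030686, 'fy': 400.3451112030686, 'cx': 325.3412530787497, 'cy': 198.5436914369308, 'dist': array([-0.0179,  0.    ,  0.    ,  0.    ,  0.    ]), 'pose': array([[  -0.0047,    0.983 ,   -0.1836,  310.1109],
       [  -1.    ,   -0.0043,    0.0025,   45.7869],
       [   0.0017,    0.1836,    0.983 , 1194.94  ],
       [   0.    ,    0.    ,    0.    ,    1.    ]])}
side {'fx': 437.6967699488329, 'fy': 437.6967699488329, 'cx': 318.21124820985773, 'cy': 195.31729942894702, 'dist': array([0.0035, 0.    , 0.    , 0.    , 0.    ]), 'pose': array([[   0.9967,    0.0678,   -0.0436,  452.1821],
       [  -0.0784,    0.6876,   -0.7219, -734.6057],
       [  -0.019 ,    0.7229,    0.6906,  891.6802],
       [   0.    ,    0.    ,    0.    ,    1.    ]])}
{'fx': 279.5510633985816, 'fy': 279.5510633985816, 'cx': 320.34890905566215, 'cy': 198.52770080290162, 'dist': array([-0.0451,  0.    ,  0.    ,  0.    ,  0.    ]), 'tool_from_camera': array([[ -0.0012,   0.9686,   0.2487,  68.086 ],
       [  1.    ,   0.0015,  -0.0012,  -0.904 ],
       [ -0.0015,   0.2487,  -0.9686, -80.7696],
       [  0.    ,   0.    ,   0.    ,   1.    ]])}
{'time_s': 0.1, 'qpos': array([-1.27  ,  0.4238,  1.6306, -0.    ,  1.0886, -0.019 ]), 'dq': array([ 0.0008,  0.0002, -0.003 , -0.0001,  0.0019, -0.0004]), 'tau': array([ -0.0003, -54.5615, -27.4324,   0.0645,   0.0189,  -0.    ]), 'tool_pos': array([ 196.3895, -592.9271,  301.9837]), 'orientation': array([ 0.9872,  0.1592, -0.0001, -0.0007]), 'force': array([ 0.1789, -0.9637,  0.9474]), 'wrist_torque': array([-0.0169,  0.0255,  0.0078]), 'grip_force': 0.0, 'width': 87.87490832868993}
```

View pics/top0.png

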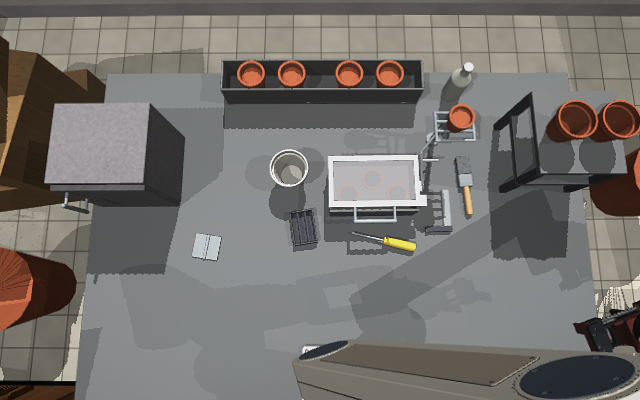

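View pics/side0.png

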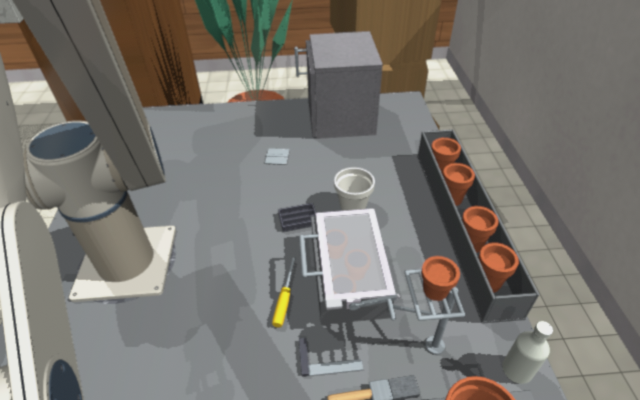

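The top view shows the lid at about (328..425, 155..207), the bar at about (356..396, 219), the stay and peg near (430,160), and the shelf near (455,122). Next I'll zoom in to pick points.

Run:
```python
import cv2, numpy as np
a=cv2.imread("pics/top0.png")[100:240,310:490]; b=cv2.imread("pics/side0.png")[195:345,285:475]
a=cv2.resize(a,None,fx=4,fy=4,interpolation=cv2.INTER_CUBIC)
cv2.imwrite("pics/topc.png",a)
cv2.imwrite("pics/sidec.png",cv2.resize(b,None,fx=4,fy=4,interpolation=cv2.INTER_CUBIC))
```

```text
(no output)
```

View pics/topc.png

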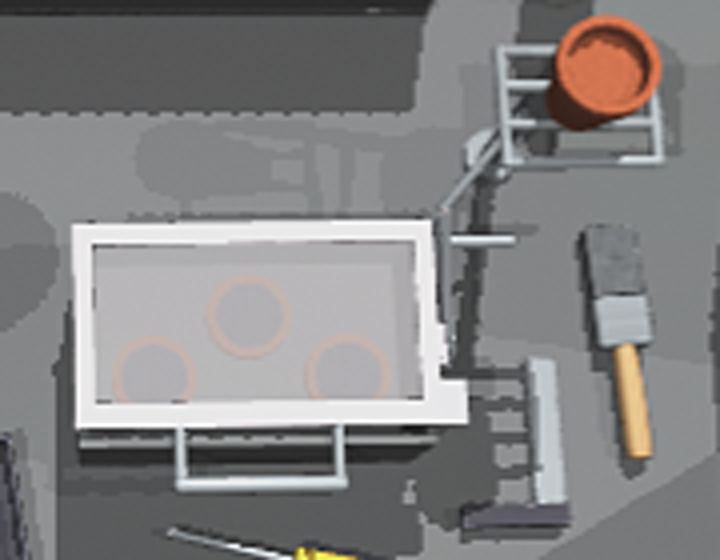

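View pics/sidec.png

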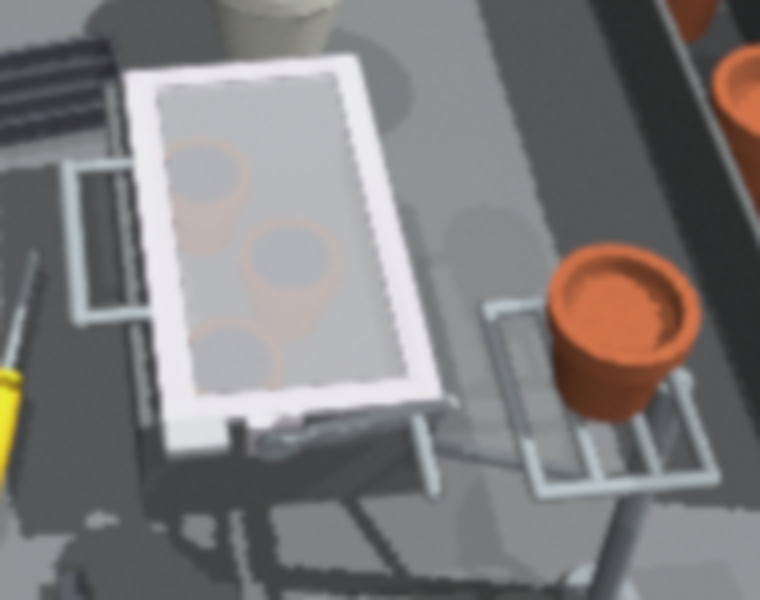

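The crops give clear points. In the top crop: lid corners (73,226), (433,221), (77,427), ear (467,424), bar ends (177,484) and (347,484), peg (450..514,240). In the side crop: bar ends (70,165) and (82,320), peg tip (432,492). Next I'll fit the frame pose by casting rays.

```bash
cat > h.py <<'E'
import cv2, numpy as np
from scipy.optimize import least_squares
from scipy.spatial.transform import Rotation as R
from station import env, set_gripper, viewer, workorder
np.set_printoptions(precision=3,suppress=True)
def ray(n,uv):
    p=viewer.camera_params(n); K=np.array([[p['fx'],0,p['cx']],[0,p['fy'],p['cy']],[0,0,1]])
    u=cv2.undistortPoints(np.array([[uv]],float),K,p['dist'])[0,0]
    d=p['pose'][:3,:3]@[u[0],-u[1],-1]; return p['pose'][:3,3],d/np.linalg.norm(d)
def plane(n,uv,z):
    o,d=ray(n,uv); return o+d*(z-o[2])/d[2]
def two(a,b):
    (o1,d1),(o2,d2)=ray("top",a),ray("side",b)
    s=np.linalg.lstsq(np.c_[d1,-d2],o2-o1,rcond=None)[0]
    p,q=o1+s[0]*d1,o2+s[1]*d2; return (p+q)/2,np.linalg.norm(p-q)
E
python3 - <<'E'
from h import *
T=lambda u,v:(u/4+310-.4,v/4+100-.4); S=lambda u,v:(u/4+285-.4,v/4+195-.4)
F=[];W=[]
for n,uv,f in [("top",T(73,226),(80,128,100)),("top",T(433,221),(80,-128,100)),("top",T(77,427),(-68,128,100)),("top",T(467,424),(-68,-145,100)),
 ("top",T(177,484),(-108,55,96)),("top",T(347,484),(-108,-55,96)),
 ("side",S(357,56),(80,128,100)),("side",S(124,72),(-68,128,100)),("side",S(441,400),(80,-128,100)),("side",S(68,165),(-108,55,96)),("side",S(80,320),(-108,-55,96))]:
    F.append(f);W.append(plane(n,uv,f[2]))
F=np.array(F,float);W=np.array(W)
def m(p,f): return R.from_euler('z',p[2]).apply(f)+[p[0],p[1],0]
r=least_squares(lambda p:(m(p,F)-W)[:,:2].ravel(),[450,0,0],loss='soft_l1',f_scale=3)
print(r.x);print((m(r.x,F)-W)[:,:2])
for a,b in [((514,240),(432,492)),((452,240),(418,418))]:
    p,e=two(T(*a),S(*b)); print("peg",p,e,R.from_euler('z',-r.x[2]).apply(p-[r.x[0],r.x[1],0]))
p,e=two(T(509,160),S(490,310));print("shelf front-left",p,e,"exp",m(r.x,np.array([80,-148,209.])))
p=np.array(r.x);np.save("pose.npy",p)
for k,v in dict(bar=(-108,0,96),pivot=(-10,-136,84)).items(): print(k,m(p,np.array(v,float)))
E
```

```text
[559.797 -95.02    6.288]
[[ 1.972 -1.913]
 [ 0.501 -1.852]
 [-1.413 -0.72 ]
 [-0.953 -2.88 ]
 [-1.476 -5.003]
 [-0.376  2.627]
 [ 0.706  2.819]
 [ 0.481  1.868]
 [ 1.203  2.375]
 [-0.118 -1.027]
 [-0.422  2.764]]
peg [ 624.701 -277.792   99.884] 2.0535929061831064 [  64.002 -183.089   99.884]
peg [ 625.756 -233.916   98.838] 0.8800394356617909 [  65.273 -139.219   98.838]
shelf front-left [ 648.065 -246.105  206.532] 1.1840062692903273 exp [ 640.526 -242.624  209.   ]
bar [451.799 -95.553  96.   ]
pivot [ 550.468 -231.068   84.   ]
```

```bash
cat >> h.py <<'E'
try: P=np.load("pose.npy"); P[2]=(P[2]+np.pi)%(2*np.pi)-np.pi
except OSError: P=None
YAW=lambda: R.from_euler('z',P[2])
def w(f): return YAW().apply(np.array(f,float))+[P[0],P[1],0]
def tool(f,a,ahead=61):
    """TCP pose with grasp point at frame point f, leaning a rad (fingers pointing down and back)"""
    z=np.array([np.sin(a),0,-np.cos(a)]); y=np.array([np.cos(a),0,np.sin(a)])
    r=YAW()*R.from_matrix(np.c_[[0,1,0],y,z])
    return w(f)-r.as_matrix()[:,2]*ahead, r.as_quat()
def bar(th): return [80-188*np.cos(th)-4*np.sin(th)*-1*-1 if 0 else 80-188*np.cos(th)+4*np.sin(th), 0, 92+188*np.sin(th)+4*np.cos(th)]
def st(): s=env.read_state(); print("t %.2f"%s['time_s'],s['tool_pos'],"F",s['force'],"w %.1f g %.1f"%(s['width'],s['grip_force']))
E
python3 - <<'E'
from h import *
set_gripper(34)
env.reach(*tool([-108,0,196],0)); st()
p,q=tool([-108,0,140],0); env.move_l(p,rot=q)
cv2.imwrite("pics/side1.png",viewer.camera("side")); im=viewer.camera("wrist"); 
s=viewer.camera("side")
cv2.imwrite("pics/j1.png",np.hstack([cv2.resize(s[60:360,200:500],(400,400)),im[:,120:520]])); st(); print(env.read_state()['qpos'])
E
```

```text
t 3.08 [452.002 -96.18  257.109] F [0.16 0.12 0.29] w 34.3 g 0.0
t 3.75 [452.48  -95.843 201.937] F [-0.505 -0.117  0.534] w 34.1 g 0.0
[-0.234  0.348  2.053  0.     0.739 -0.239]
```

View pics/j1.png

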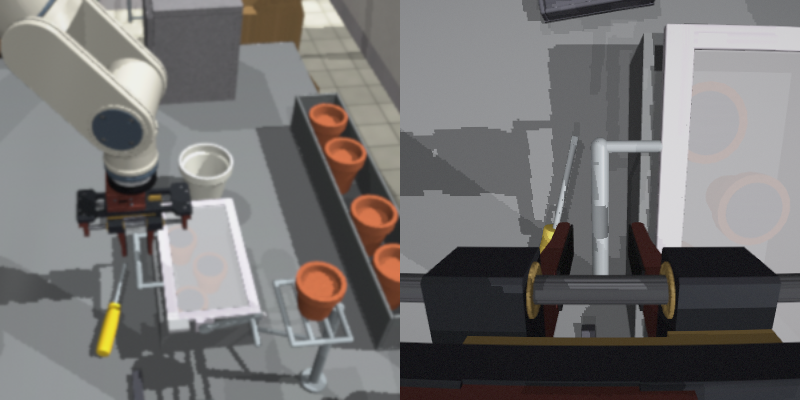

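The picture shows the fingers straddling the bar, well centred (bar at about (600,240) between fingers at 565 and 640). It also shows the hand is wide along its closing line, so the peg will need a steeper lean than the note suggests. Next I'll grip the bar and throw the lid back.

Run:
```python
from h import *
p,q=tool([-108,0,96],0); print(env.move_l(p,rot=q,rate=80,f_stop=12))
set_gripper(0); st()
for th in np.linspace(0,1.70,11)[1:]:
    env.move_l(tool(bar(th),0)[0],rate=150)
    f=env.read_state()['force']; print("%.2f"%th,f)
st()
set_gripper(30); st(); 
p=tool(bar(1.70),0)[0]; p[2]+=90; env.move_l(p); st()
cv2.imwrite("pics/side2.png",viewer.camera("side"))
q0=env.read_state()['qpos']
for a in (50,55,60):
    for d in (-150,0):
        for th in (.21,1.66):
            pk=np.array([-10+75*np.cos(th),-167,84+75*np.sin(th)]); pp,q=tool(pk,np.radians(a),72-d); print(a,d,th,env.ik(pp,q))
```

```text
False
t 4.94 [451.937 -95.587 157.28 ] F [-0.171 -0.25   4.717] w 10.9 g 30.0
0.17 [ 0.817 -0.75  -1.769]
0.34 [-0.123 -1.292 -1.236]
0.51 [-4.074 -2.149  0.092]
0.68 [-10.226  -1.481   5.672]
0.85 [-15.925  -0.38   15.983]
1.02 [-10.416   0.75   16.325]
1.19 [-5.924  1.179 14.885]
1.36 [-2.779  1.777 11.535]
1.53 [-0.587  1.113  8.962]
1.70 [0.894 1.649 6.672]
t 8.61 [668.796 -94.338 339.054] F [0.894 1.649 6.672] w 11.2 g 30.0
t 9.12 [667.823 -94.513 338.632] F [ 0.135 -1.051 -0.347] w 30.0 g 0.1
t 9.88 [667.568 -94.44  427.959] F [-0.504  0.177 -0.022] w 30.1 g 0.0
50 -150 0.21 [-0.79   0.346  2.236  1.776  0.592 -2.396]
50 -150 1.66 [-0.963  0.137  2.306  1.443  0.69  -2.158]
50 0 0.21 None
50 0 1.66 [-0.729  0.459  2.194  1.944  0.583 -2.535]
55 -150 0.21 None
55 -150 1.66 [-1.026  0.2    2.355  1.617  0.78  -2.399]
55 0 0.21 None
55 0 1.66 None
60 -150 0.21 None
60 -150 1.66 None
60 0 0.21 None
60 0 1.66 None
```

View pics/side2.png

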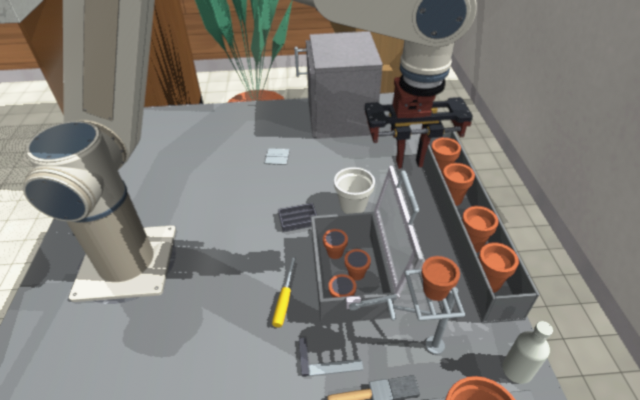

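```bash
cat >> h.py <<'E'
def toolh(f,a,ahead=61):
    p,q=tool(f,a,ahead); return p,(R.from_quat(q)*R.from_euler('z',np.pi)).as_quat()
def peg(th,y=-167): return [-10+75*np.cos(th),y,84+75*np.sin(th)]
E
python3 - <<'E'
from h import *
for a in (35,45,50,55,60):
    for d in (-150,0):
        for th in (.21,1,1.66):
            print(a,d,th,env.ik(*toolh(peg(th),np.radians(a),72-d)))
E
```

```text
35 -150 0.21 [-0.651  0.264  2.055  0.876  0.473  1.761]
35 -150 1 [-0.698  0.146  2.067  0.755  0.572  1.865]
35 -150 1.66 [-0.777  0.069  2.124  0.756  0.63   1.808]
35 0 0.21 [-0.55   0.569  1.953  1.318  0.317  1.366]
35 0 1 [-0.585  0.453  2.003  1.132  0.36   1.534]
35 0 1.66 [-0.643  0.389  2.081  1.157  0.388  1.459]
45 -150 0.21 [-0.742  0.302  2.182  1.525  0.502  1.043]
45 -150 1 [-0.801  0.169  2.198  1.296  0.559  1.257]
45 -150 1.66 [-0.9    0.096  2.25   1.227  0.632  1.256]
45 0 0.21 [-0.594  0.607  2.031  1.974  0.448  0.679]
45 0 1 [-0.634  0.486  2.084  1.793  0.447  0.842]
45 0 1.66 [-0.7    0.427  2.16   1.755  0.485  0.821]
50 -150 0.21 [-0.79   0.346  2.236  1.776  0.592  0.745]
50 -150 1 [-0.855  0.207  2.256  1.546  0.619  0.96 ]
50 -150 1.66 [-0.963  0.137  2.306  1.443  0.69   0.984]
50 0 0.21 [-0.615  0.637  2.062  2.146  0.559  0.488]
50 0 1 [-0.658  0.515  2.118  1.999  0.544  0.616]
50 0 1.66 [-0.729  0.459  2.194  1.944  0.583  0.607]
55 -150 0.21 [-0.836  0.41   2.281  1.947  0.716  0.517]
55 -150 1 [-0.907  0.264  2.306  1.741  0.717  0.708]
55 -150 1.66 [-1.026  0.2    2.355  1.617  0.78   0.742]
55 0 0.21 [-0.635  0.675  2.087  2.254  0.683  0.358]
55 0 1 [-0.68   0.553  2.147  2.135  0.661  0.457]
55 0 1.66 [-0.756  0.501  2.222  2.072  0.699  0.45 ]
60 -150 0.21 [-0.881  0.491  2.316  2.055  0.86   0.342]
60 -150 1 [-0.958  0.342  2.348  1.879  0.842  0.502]
60 -150 1.66 [-1.085  0.284  2.395  1.745  0.894  0.533]
60 0 0.21 [-0.654  0.721  2.106  2.323  0.813  0.264]
60 0 1 [-0.702  0.598  2.17   2.225  0.787  0.341]
60 0 1.66 [-0.781  0.551  2.245  2.157  0.826  0.332]
```

The lid is thrown right back (panel at about (410,230) in the side view) and the stay, peg and shelf are untouched. For the peg I'll use the half-turned hand with a 55° lean, pausing 40 mm short to check alignment.

Run:
```python
from h import *
a=np.radians(55)
s=env.read_state()['tool_pos']; env.move_l(w([-90,-40,s[2]]),rate=250)
set_gripper(36)
p,q=toolh(peg(.21),a,72+150)
env.reach(p+[0,0,130],q); st()
env.move_l(p,rate=200); env.move_l(toolh(peg(.21),a,72+30)[0],rate=150); st()
env.hold(.2)
s=viewer.camera("side")[170:350,270:480]; im=viewer.camera("wrist")
cv2.imwrite("pics/j2.png",np.hstack([cv2.resize(s,(420,360),interpolation=cv2.INTER_CUBIC),im[40:,150:530]]))
```

```text
t 12.55 [ 442.556 -262.513  357.368] F [-0.643  0.623 -0.409] w 36.0 g 0.0
t 14.30 [ 539.997 -262.081  158.664] F [-0.717 -0.246  0.381] w 35.6 g 0.0
```

View pics/j2.png

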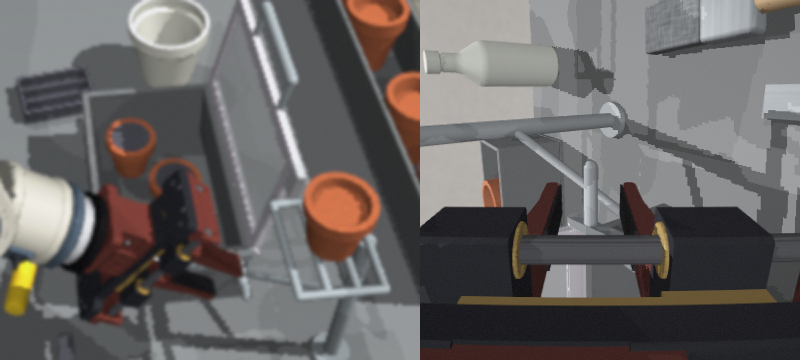

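The wrist view shows the peg at about (590,195), midway between the fingers (548 and 625), and the hand is clear of the shelf. I'll advance, pinch and flip the stay.

Run:
```python
from h import *
a=np.radians(55)
print(env.move_l(toolh(peg(.21),a,72)[0],rate=80,f_stop=12))
set_gripper(0); st()
if env.read_state()['width']>6:
    for th in np.linspace(.21,1.66,10)[1:]:
        r=env.move_l(toolh(peg(th),a,72)[0],rate=120,f_stop=25); print("%.2f"%th,r,env.read_state()['force'])
        if r: break
    st(); env.hold(.3)
    cv2.imwrite("pics/side3.png",viewer.camera("side")); cv2.imwrite("pics/top3.png",viewer.camera("top"))
```

```text
False
t 15.67 [ 564.96  -262.069  141.079] F [-0.235  0.104  0.238] w 9.1 g 30.0
0.37 False [-1.537  0.677 -1.34 ]
0.53 False [-2.187 -0.517 -0.805]
0.69 False [-1.506 -0.4   -1.323]
0.85 False [-1.253 -1.028 -0.328]
1.02 False [-0.02   0.202  1.001]
1.18 False [1.282 0.34  5.847]
1.34 False [2.174 0.86  8.224]
1.50 False [ 1.387  1.502 14.77 ]
1.66 False [ 0.44   1.338 20.888]
t 17.92 [ 487.236 -263.215  203.6  ] F [ 0.44   1.338 20.888] w 8.9 g 30.0
```

Run:
```python
from h import *
p=env.read_state()['tool_pos']; env.move_l(p,rate=40); env.hold(.2); st()
print(env.move_l(p+[-10,0,-.5],rate=40,f_stop=10)); st(); env.hold(.4); st()
set_gripper(30); st()
a=np.radians(55); z=np.array([np.sin(a),0,-np.cos(a)]); p=env.read_state()['tool_pos']
print(env.move_l(p-z*120,rate=150,f_stop=10)); env.move_l(p-z*120+[-20,0,150],rate=250); st()
s=viewer.camera("side")[150:340,270:480];t=viewer.camera("top")[100:240,310:490]
cv2.imwrite("pics/j3.png",np.hstack([cv2.resize(s,(400,362),interpolation=cv2.INTER_CUBIC),cv2.resize(t,(400,362),interpolation=cv2.INTER_CUBIC)]))
```

```text
t 18.78 [ 488.22  -263.074  204.365] F [-0.102  1.56   8.483] w 8.6 g 30.0
False
t 19.18 [ 478.658 -263.151  204.329] F [ 1.942  2.761 10.18 ] w 8.5 g 30.0
t 19.58 [ 478.658 -263.17   204.336] F [ 0.771  0.867 10.967] w 8.3 g 30.0
t 20.13 [ 477.393 -263.097  202.786] F [-0.405 -0.311  0.352] w 29.8 g 0.0
False
t 21.84 [ 359.156 -262.649  420.511] F [0.896 0.134 0.657] w 29.9 g 0.0
```

View pics/j3.png

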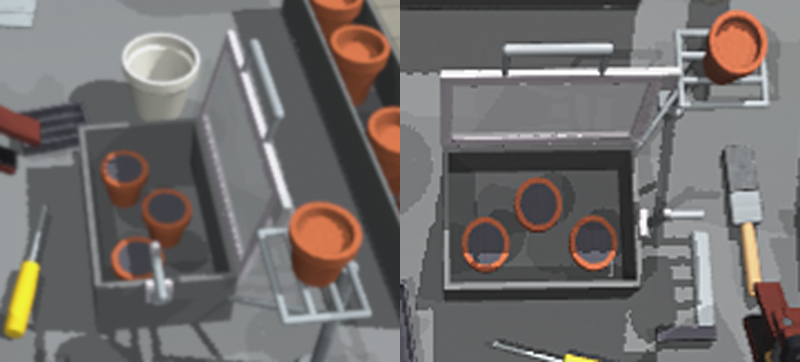

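The stay is up (side panel, about (158,245..298)) and the peg lies at (670..703,213) in the top panel. I'll triangulate the peg to get the stay angle.

Run:
```python
from h import *
T=lambda x,y:(310+(x-400)*.45,100+y*140/362); S=lambda x,y:(270+x*.525,150+y*190/362)
inv=lambda p:YAW().inv().apply(p-[P[0],P[1],0])
for a,b in [((703,213),(160,293)),((671,214),(156,275))]:
    p,e=two(T(*a),S(*b)); f=inv(p); print(f,e,np.arctan2(f[2]-84,f[0]+10))
f=inv(plane("top",T(703,213),158.5)); print(f,np.arctan2(f[2]-84,f[0]+10))
a=np.radians(55); print(inv(np.array([478.658,-263.17,204.3])+72*np.array([np.sin(a),0,-np.cos(a)])))
import cv2
b=viewer.camera("side")[230:330,320:400]; t=viewer.camera("top")[160:210,400:460]
cv2.imwrite("pics/j4.png",np.hstack([cv2.resize(b,(400,500),interpolation=cv2.INTER_CUBIC),cv2.resize(t,(390,500)[:1]+(325,),interpolation=cv2.INTER_CUBIC) if 0 else cv2.copyMakeBorder(cv2.resize(t,(390,325),interpolation=cv2.INTER_CUBIC),0,175,0,0,cv2.BORDER_CONSTANT)]))
```

```text
[ -16.667 -182.746  162.026] 2.361825502894713 1.6560397038046517
[ -14.416 -149.428  144.107] 4.473742322354843 1.6441269309438802
[ -14.666 -183.804  158.5  ] 1.6333517829727024
[ -22.989 -168.038  163.002]
```

View pics/j4.png

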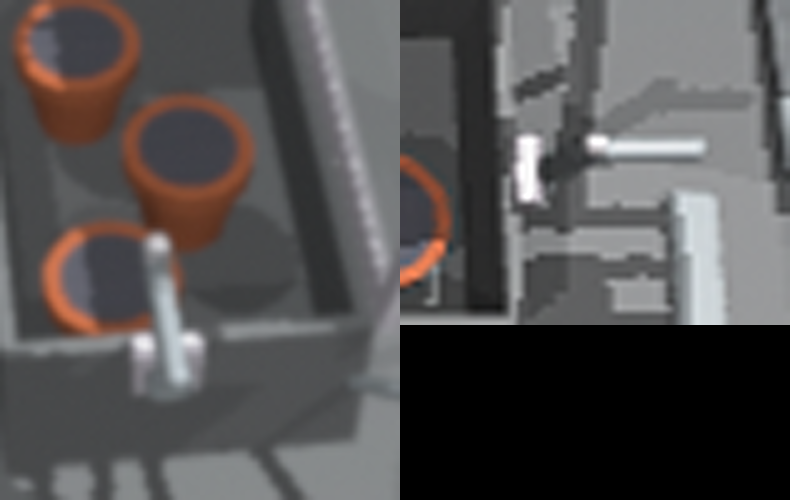

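The stay is at its stop: peg triangulated at about 1.64 to 1.66 rad, and the fingers slid on past it. Now I'll re-grip the bar and lower the lid, trimming radially on force and feeling for the contact.

Run:
```python
from h import *
p,q=tool([-60,-60,430-61],0); env.reach(p,q); set_gripper(34)
b=np.array(bar(1.75)); 
T=lambda x,y:(310+(x-400)*.45,100+y*140/362)
m=(plane("top",T(505,50),b[2])+plane("top",T(612,48),b[2]))/2; print("bar seen",m,"model",w(b))
env.move_l(tool(b+[0,0,430-61-b[2]],0)[0],rate=220); 
print(env.move_l(tool(b+[0,0,1],0)[0],rate=120,f_stop=10)); st()
set_gripper(0); st()
def rad(th): return YAW().apply([-np.cos(th),0,np.sin(th)]),YAW().apply([np.sin(th),0,np.cos(th)])
o=0.
th=1.72
while th>.70:
    th-=.1 if th>.95 else .02
    r,t=rad(th); env.move_l(tool(bar(th),0)[0]+o*r,rate=90 if th>.9 else 40)
    f=env.read_state()['force']; o+=np.clip(f@r/8,-2,2); print("%.2f R %.1f T %.1f o %.1f"%(th,f@r,f@t,o))
    if th<.9 and f@t>6: break
    if np.linalg.norm(f)>40 : break
st(); print(env.read_state()['width'])
```

```text
bar seen [677.695 -93.445 276.276] model [677.242 -94.442 276.276]
False
t 25.74 [677.645 -94.57  339.233] F [ 0.515 -0.242  1.047] w 33.9 g 0.0
t 26.23 [677.364 -94.441 338.825] F [-1.009  0.318  2.51 ] w 11.1 g 30.0
1.62 R 6.0 T 1.7 o 0.8
1.52 R 3.8 T 1.3 o 1.2
1.42 R -3.5 T 0.1 o 0.8
1.32 R -1.8 T 1.0 o 0.6
1.22 R -0.4 T 0.1 o 0.5
1.12 R -1.4 T 0.8 o 0.3
1.02 R -0.0 T 0.2 o 0.3
0.92 R -0.5 T -0.0 o 0.3
0.90 R 1.7 T 1.0 o 0.5
0.88 R -1.6 T -0.5 o 0.3
0.86 R -1.7 T -0.1 o 0.1
0.84 R 1.1 T -0.2 o 0.2
0.82 R -1.7 T 0.2 o -0.0
0.80 R 0.4 T -0.7 o 0.0
0.78 R -1.0 T -0.1 o -0.1
0.76 R -0.5 T 0.2 o -0.2
0.74 R 2.2 T 4.5 o 0.1
0.72 R 6.0 T 12.9 o 0.9
t 31.66 [503.426 -95.368 282.438] F [ 3.966  3.351 13.64 ] w 11.3 g 30.0
11.26076581036232
```

Contact was felt at about 0.75 rad. I'll ease off to 0.745, release and rise.

Run:
```python
from h import *
env.move_l(tool(bar(.745),0)[0],rate=40); st()
set_gripper(26); st()
p=env.read_state()['tool_pos']; print(env.move_l(p+[0,0,120],rate=100,f_stop=6)); env.hold(.3); st()
s=viewer.camera("side");t=viewer.camera("top")
cv2.imwrite("pics/j5.png",np.hstack([cv2.resize(s[60:360,240:500],(400,460)),cv2.resize(t[80:240,310:490],(400,356))[:, :] if 0 else cv2.copyMakeBorder(cv2.resize(t[80:240,310:490],(400,356)),0,104,0,0,cv2.BORDER_CONSTANT)]))
```

```text
t 31.93 [504.499 -95.346 283.26 ] F [4.446 0.626 1.961] w 11.3 g 30.0
t 32.39 [503.981 -95.291 283.175] F [0.135 0.192 0.006] w 25.9 g 0.0
False
t 34.04 [503.925 -95.271 402.873] F [ 0.698 -0.706 -0.623] w 25.7 g 0.0
```

View pics/j5.png

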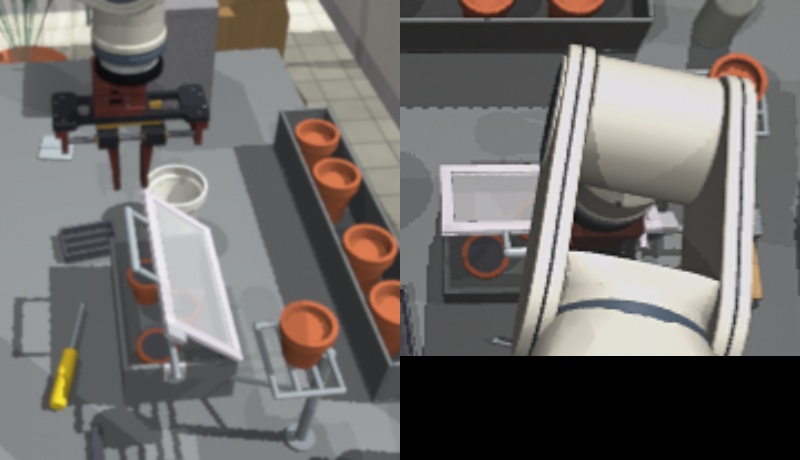

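The lid rests ajar with its ear on the stay tip (side panel, about (175,340)), and the gripper is well clear above it. Everything else is where it was.

Run:
```python
from h import *
env.hold(.5); print(workorder.sign_off())
```

```text
the job is handed in; nothing more can be done
None
```

The job is handed in at about 35 s of robot time: the lid was thrown back, the stay flipped up to its stop, and the lid lowered gently to rest ajar on it at about 0.75 rad, with the gripper clear and nothing else seen to have moved; the sign-off call gave no verdict.

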